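# Nudge the block home against the marker's hidden stop

### The arm

A 7-joint arm with a two-finger parallel gripper is mounted at the origin on a cart in front of the work surface, level with it; the furniture and walls round the work are solid. World frame = base frame: x ahead of the robot, y to its left, z up, the work surface at z = 0. Lengths are in mm, angles in rad, forces in N, time in s.
With the tool pointing down it reaches from about 400 to 875 mm from the base axis. Payload 4.4 kg.
Tool frame: the origin (TCP) lies on the centre line of the jaws, within the pads' length; the fingertips stand 11 mm ahead of it and the grasp point (between the pads) lies 8 mm behind it (ctrl.tips_ahead is the distance from the TCP to the fingertips, in mm); z points along the fingers, y is the line along which they close (so a half turn about z gives the same grasp; the last joint's range is limited). The gripper opens to 85 mm and grips with 20 to 120 N. Pads are 22 mm wide; open, the fingers measure 114 mm over their backs; the gripper's body (76 mm by 85 mm) begins 54 mm behind the grasp point. The pads swing forward as they close: fully open they stand 13 mm farther back than shut.
Start: joints at [1.28, 0.628, 0.038, 1.517, -0.027, 0.996, -0.02], TCP at [144.919, -633.653, 242.313] pointing down, gripper open.
Joint ranges: [-3.06, 3.06], [-0.37, 2.12], [-1.25, 1.32], [0.18, 2.47], [-1.1, 4.24], [0.23, 1.98], [-2.94, 2.94]. Speed limits (rad/s): [2.57, 2.57, 3.14, 3.14, 3.14, 3.14, 3.14].

### API

Orientations are given as [roll, pitch, yaw] about the fixed x, y, z axes, in that order (R = Rz(yaw) Ry(pitch) Rx(roll)).
In Python, from cell import ctrl, eyes, job gives the robot as it stands. The module is installed in compiled form; this text tells all that it offers.
- The arm moves only by the tool carry_out, never from a script. Its argument "moves" is a list of rows, each an object of numbers: "tx", "ty", "tz": the shift along the tool's x, y, z as a fraction of full scale; "twist": the turn about the tool's z as a fraction of full scale; "fingers": the opening, from 0 (shut) to 1 (fully open). In form: [{"tx": .., "ty": .., "tz": .., "twist": .., "fingers": ..}, ...]. A call has 1 to 12 rows; each row shifts and turns the commanded pose from where the row before left it, along the tool's axes as they then stand; what a row does not reach is not made up. Full scale, the value 1, is 0.3 m for a shift and pi rad for a turn. A row lasts 1/8 s, in which the tool goes at most 62.5 mm and 10.7 degrees, less where a joint would pass 70% of its speed; a pose out of reach is approached as far as the arm can. A call with a number of a shift or a turn outside -1 to 1 is refused whole. A call with a gripper value outside its range is refused whole. The fingers move at their own pace and stop on an object; the grip force is fixed at half the most. Time passes only in rows, so rows that do not move let the fingers close. It gives the time, the measured TCP pose, the force, the opening and the grip force at its end, in the units of the state.
- ctrl.read_state(): the state, without advancing time (a new reading comes with each control period).
- eyes.get_image(name): name is "scene" or "top" or "wrist"; returns a dict with "color" (480x640x3 uint8, blue, green, red), "fovy" (degrees; the focal length in pixels is half the picture's height over the tangent of half this angle, whatever the lens; pixels are square), "cx", "cy" (the principal point, pixels), "world_from_camera" (4x4, takes a point from camera to world coordinates). Camera axes: x right, y up, looking along -z (the intrinsics and any distortion apply to the point x, -y, -z); pixel columns grow to the right and rows downward; lengths in mm; the calibration is good to about 2 mm. A picture is of the moment at which its call begins. There is no depth.
- job.finish_job(): hands the job in; it is judged then, once.
The state is a dict: "clock": time; "qpos": joint angles; "qd": joint speeds; "tau": joint torques, N m; "eef_pos": TCP position; "tool_rot": TCP orientation; "force": force on the tool from outside, world axes, zero at the start; "torque": the same for the moment, N m; "width": finger opening in mm; "gripper_force": force on a finger pad.
Only numpy, scipy, OpenCV 4.12 (cv2) and the standard library are available. Lean on these libraries where they do the work, as an engineer would, in place of code of your own. Each camera call takes 0.05 s, during which the arm holds its last target. There are 200 camera calls.

### The job

Take the red-handled pusher from its sloping rest and, with its brass ball, gently nudge the grey metal block along the channel of the blue bench marker until it bears on the buffered stop hidden inside the column, without ramming it. Leave the block there, lay the pusher back in its rest as you found it, and keep the other things on the bench undisturbed.

Things in the scene. Friction and masses are not known exactly. Their poses are not given: they have to be found in the camera images.
- jig: fixed steel channel of the bench marker, 260 x 100 mm; origin on the bench below the middle of the column's front face; x runs along the channel into the column (away from the robot), y left, z up. Channel floor 8 mm above the bench, 54 mm wide between two 12 mm wide rails with tops 26 mm above the bench; its near end, at x = -0.14, is open.
- head: fixed blue column and head of the marker, same origin and axes as jig. The column starts at x = 0, 90 mm wide, with a tunnel for the block: 54 mm wide, roof 38 mm above the bench. A rubber-buffered stop pad is hidden in the tunnel, facing -x, its face anywhere from x = 0.025 to 0.055. It yields 1 mm per 1.5 N (up to 12 mm) and springs back. Over 12 N on it is ramming.
- head_lip (a point): middle of the lower front edge of the head, 115 mm above the bench; axes of jig, whose origin is 55 mm further along x. From here the head overhangs the channel back to the column, 96 mm wide, top 240 mm above the bench, buttons 7 mm proud of its front. A 20 mm thick stylus hangs 42 mm behind this edge, down to 70 mm above the bench. So the pusher must come in sloping.
- block_center (a point): centre of the loose grey metal block in the channel: 76 mm long along the channel (point y), 51 mm wide, 25 mm high, 0.32 to 0.48 kg, top 33 mm above the bench. Takes about 1 to 5 N to slide. Its far end starts 15 to 70 mm short of the stop; on the stop its near end is at jig x = -0.051 to -0.019. Push it with the pusher only, never the fingers, and slower than 0.15 m/s.
- pusher_grip (a point): middle of the pusher's red rubber handle, where to grip it: a bar 20 mm thick (point y: the sides to grip) x 24 mm (x) x 67 mm (z, +-33 mm about this point). Its z axis runs along the pusher from ball to handle; in the rest it slopes 30 degrees from vertical, handle up and towards the robot. Towards -z follow a 12 x 12 mm steel bar and a brass ball, its centre 130 mm from here. 0.18 kg.
- pusher_tip (a point): centre of the pusher's brass ball (radius 8 mm); same axes as pusher_grip. In the channel the ball should run about 12 mm above the channel floor.
- rest: fixed grey sloping rest of the pusher, base 140 x 70 x 8 mm, origin on the bench; x points away from the robot, the way the ball points. Two open-topped yokes with notches 17 mm wide carry the pusher's steel bar at 25 to 33 and 88 to 98 mm from the ball's centre; the handle's lower end bears on the upper yoke. The pusher lifts straight up out of it and is laid back straight down.
- rest_seat (a point): point fixed to the rest where the middle of the pusher's handle lies when the pusher is in its rest (axes of rest).
- oil_bottle_1: brown bottle with green label, 56 mm across, 135 mm tall, origin at its foot; a bystander to leave alone
- pliers_1: red-handled pliers lying on the bench, 47 x 168 x 13 mm; a bystander to leave alone
- tape_measure_1: yellow tape measure, 38 x 77 x 64 mm; a bystander to leave alone
- caliper_1: steel caliper lying on the bench, 72 x 205 x 12 mm; a bystander to leave alone
There are look-alikes about, which are no part of the job. What is shaped like the part that bears block_center but purple or white is not meant.

How it is judged:
By the outcome, as a careful person would: the job done as asked, in the order asked, and still so for the second after the job is handed in, with the robot touching nothing.
It also fails if it takes over 72 s, if anything falls off the work surface, if the arm or the gripper's body presses on something with over 40 N, if the wrist force passes 120 N, or if a joint passes its speed limit or range.

## Working session

There is one attempt and no reset: what is moved stays moved. The work goes in short steps, Python scripts to look and compute and a tool call to move; the robot and the scene stay as the last step left them, time stands still between calls to the robot, and variables do not carry over. Pictures are saved under pics/ and viewed, at most 13 in all, crops included, and the job is handed in when it is done.

Besides the shell and the picture viewer there is one more tool, called after "Call:" as name(argument=value, ...), one argument or row to a line, values as JSON. carry_out: Moves the arm, as the interface text tells. Its arguments: {"type":"object","properties":{"moves":{"type":"array","items":{"type":"object","properties":{"tx":{"type":"number","minimum":-1,"maximum":1},"ty":{"type":"number","minimum":-1,"maximum":1},"tz":{"type":"number","minimum":-1,"maximum":1},"twist":{"type":"number","minimum":-1,"maximum":1},"fingers":{"type":"number"}}}}},"required":["moves"]}

```bash
mkdir -p pics
python3 - <<'E'
from cell import ctrl,eyes
import cv2,numpy as np
s=ctrl.read_state();print({k:np.round(v,3).tolist() for k,v in s.items()})
for n in("scene","top"):
    i=eyes.get_image(n);cv2.imwrite(f"pics/{n}0.png",i["color"]);print(n,[k for k in i],i["fovy"],i["cx"],i["cy"],np.round(i["world_from_camera"],4).tolist(),{k:i[k] for k in i if k not in("color","fovy","cx","cy","world_from_camera")})
E
```

```text
{'clock': 0.0, 'qpos': [1.28, 0.629, 0.038, 1.518, -0.027, 0.996, -0.02], 'qd': [0.002, -0.0, -0.0, -0.001, 0.0, -0.0, -0.0], 'tau': [0.001, -56.339, 1.226, -19.344, 0.011, 0.011, -0.0], 'eef_pos': [144.828, -633.039, 241.373], 'tool_rot': [-3.14, -0.0, 0.225], 'force': [0.925, -0.321, -0.121], 'torque': [0.053, -0.026, -0.019], 'gripper_force': 0.0, 'width': 85.302}
scene ['color', 'fovy', 'cx', 'cy', 'world_from_camera'] 57.10326024493153 322.6016605328721 241.99985878477912 [[-0.6655, 0.3255, -0.6716, -217.3313], [-0.7463, -0.3026, 0.5929, 791.9655], [-0.0102, 0.8958, 0.4443, 626.0978], [0.0, 0.0, 0.0, 1.0]] {}
top ['color', 'fovy', 'cx', 'cy', 'world_from_camera'] 45.97281536824433 322.7373489084528 234.69112405926572 [[-0.0924, 0.9669, -0.2377, 220.1259], [-0.9957, -0.0882, 0.0285, 137.3635], [0.0065, 0.2393, 0.9709, 1499.2069], [0.0, 0.0, 0.0, 1.0]] {}
```

View pics/scene0.png

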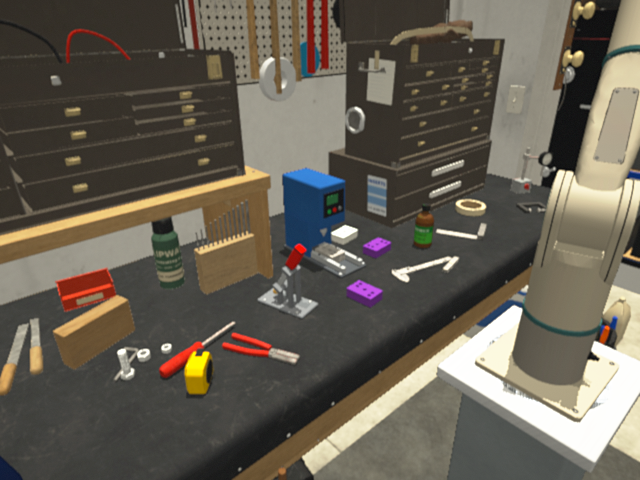

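View pics/top0.png

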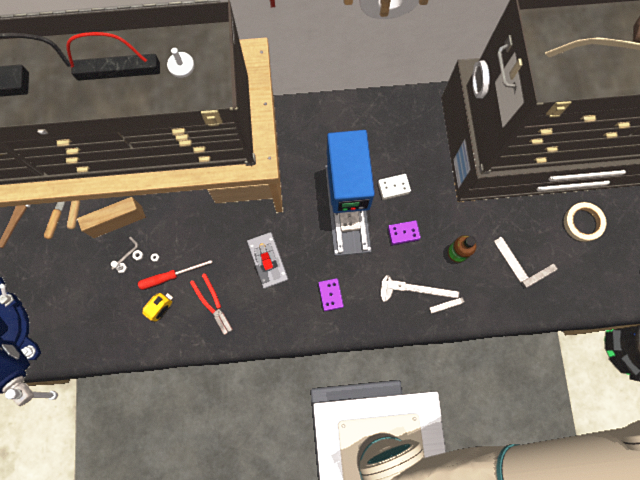

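The scene shows the rest with the red pusher at scene (292,270) and top (267,258), and the blue marker with its channel at top (350,200–250).

- Could be taken for the pusher: red screwdriver at top (170,278) and red pliers at top (205,290). The pusher is the one standing in the grey rest at (267,258).
- Could be taken for the block: purple at top (404,232) and (331,294), white at (395,186). The grey one lies in the channel at about (350,225).

```bash
cat > h.py <<'E'
import numpy as np,cv2
from cell import ctrl,eyes
class Cam:
    def __init__(s,n):
        i=eyes.get_image(n);s.im=i["color"];s.M=np.array(i["world_from_camera"]);s.c=(i["cx"],i["cy"]);s.f=240/np.tan(np.radians(i["fovy"])/2)
    def ray(s,u,v):
        d=s.M[:3,:3]@np.array([(u-s.c[0])/s.f,-(v-s.c[1])/s.f,-1]);return s.M[:3,3],d/np.linalg.norm(d)
    def at(s,u,v,z):
        o,d=s.ray(u,v);return o+d*(z-o[2])/d[2]
    def px(s,p):
        q=s.M[:3,:3].T@(np.asarray(p,float)-s.M[:3,3]);return s.c[0]-s.f*q[0]/q[2],s.c[1]+s.f*q[1]/q[2]
    def red(s,x0,y0,x1,y1):
        h=cv2.cvtColor(s.im,cv2.COLOR_BGR2HSV);m=(((h[...,0]<8)|(h[...,0]>172))&(h[...,1]>150)&(h[...,2]>70)).astype(np.uint8)
        k=np.zeros_like(m);k[y0:y1,x0:x1]=1;return m*k
def tri(a,b):
    (o,d),(p,e)=a,b;t=np.linalg.lstsq(np.c_[d,-e],p-o,rcond=None)[0]
    return (o+d*t[0]+p+e*t[1])/2,np.linalg.norm(o+d*t[0]-p-e*t[1])
E
python3 - <<'E'
from h import *
t=Cam("top");s=Cam("scene")
mt=t.red(245,235,290,290);ms=s.red(270,235,315,285)
c=lambda m:np.argwhere(m).mean(0)[::-1]
print(c(mt),mt.sum(),c(ms),ms.sum(),tri(t.ray(*c(mt)),s.ray(*c(ms))))
a=cv2.resize(t.im[225:295,240:300],None,fx=6,fy=6,interpolation=2);b=cv2.resize(t.im[190:260,320:385],None,fx=6,fy=6,interpolation=2)
cv2.imwrite("pics/c1.png",np.hstack([a,b]))
E
```

```text
[266.26086957 260.92753623] 138 [295.35986159 256.02768166] 289 (array([499.91286869, 241.84739672, 143.09307752]), np.float64(2.588808857705071))
```

View pics/c1.png

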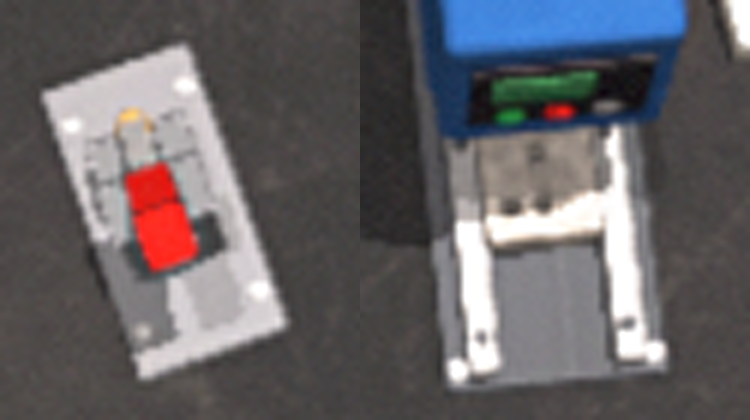

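The left crop shows the rest with the pusher: handle crop (160,215), ball (133,120), base corners (42,92), (185,43), (287,325), (143,380). The right crop shows the channel with the grey block at (543,190), near end at about y=240, and the near plate corners at (449,390) and (666,370). The choice is confirmed.

Run:
```python
from h import *
t=Cam("top")
R=np.array([t.at(u/6+240-.4,v/6+225-.4,8)[:2] for u,v in[(42,92),(185,43),(287,325),(143,380)]])
print("rest corners",R.round(1).tolist(),R.mean(0));d=(R[0]+R[1]-R[2]-R[3])/2;print("len",np.hypot(*d),"yaw",np.arctan2(d[1],d[0]))
d=(R[0]+R[3]-R[1]-R[2])/2;print("wid",np.hypot(*d),"yaw",np.arctan2(d[1],d[0])-np.pi/2)
print("ball",t.at(133/6+240,122/6+225,35))
g=lambda u,v,z:t.at(u/6-60+320-.4,v/6+190-.4,z)
for n,u,v,z in[("cornL",449,390,8),("cornR",666,370,8),("railLnear",482,372,26),("railRnear",632,358,26),("railLfar",470,235,26),("railRfar",615,130,26),("lipL",437,132,115),("lipR",656,122,115),("blkL",490,242,33),("blkR",605,235,33)]:print(n,g(u,v,z).round(1))
```

```text
rest corners [[589.3, 300.2], [606.2, 234.4], [473.4, 198.4], [454.7, 263.7]] [530.90866494 249.18218784]
len 138.5696590659961 yaw 0.2645530158443599
wid 67.88782140664735 yaw 0.26500107653176874
ball [564.21584936 257.07102932  35.        ]
cornL [527.4  67.4   8. ]
cornR [527.6 -30.6   8. ]
railLnear [530.4  52.9  26. ]
railRnear [530.7 -14.1  26. ]
railLfar [593.4  52.   26. ]
railRfar [636.2 -18.1  26. ]
lipL [617.   66.6 115. ]
lipR [613.  -26.5 115. ]
blkL [587.6  43.8  33. ]
blkR [586.2  -7.6  33. ]
```

Call:
carry_out(
  moves=[
    {"tx":0.11,"ty":-0.15,"tz":-0.02,"twist":0,"fingers":1},
    {"tx":0.11,"ty":-0.15,"tz":-0.02,"twist":0,"fingers":1},
    {"tx":0.11,"ty":-0.15,"tz":-0.02,"twist":0,"fingers":1},
    {"tx":0.11,"ty":-0.15,"tz":-0.02,"twist":0,"fingers":1},
    {"tx":0.11,"ty":-0.15,"tz":-0.02,"twist":0,"fingers":1},
    {"tx":0.11,"ty":-0.15,"tz":-0.02,"twist":0,"fingers":1},
    {"tx":0.11,"ty":-0.15,"tz":-0.02,"twist":0,"fingers":1},
    {"tx":0.11,"ty":-0.15,"tz":-0.02,"twist":0,"fingers":1},
    {"tx":0.11,"ty":-0.15,"tz":-0.02,"twist":0,"fingers":1},
    {"tx":0.11,"ty":-0.15,"tz":-0.02,"twist":0,"fingers":1},
    {"tx":0.11,"ty":-0.15,"tz":-0.02,"twist":0,"fingers":1},
    {"tx":0.11,"ty":-0.15,"tz":-0.02,"twist":0,"fingers":1},
  ],
)

```text
clock: 1.75
eef_pos: [411.1, -17.4, 314.8]
tool_rot: [3.141, -0.001, 0.225]
force: [1.5, 0.5, 0.0]
width: 85.5
gripper_force: 0.0
```

Run:
```python
from h import *
w=Cam("wrist");cv2.imwrite("pics/w1.png",w.im);print(w.M.round(3).tolist(),w.f,w.c)
print(ctrl.read_state()["force"])
```

```text
[[0.224, 0.935, 0.275, 481.847], [-0.975, 0.215, 0.063, -1.139], [-0.0, -0.282, 0.96, 447.005], [0.0, 0.0, 0.0, 1.0]] 410.50642170094807 (316.5366433375152, 235.8443785485713)
[4.3633471  5.98298937 0.78640016]
```

View pics/w1.png

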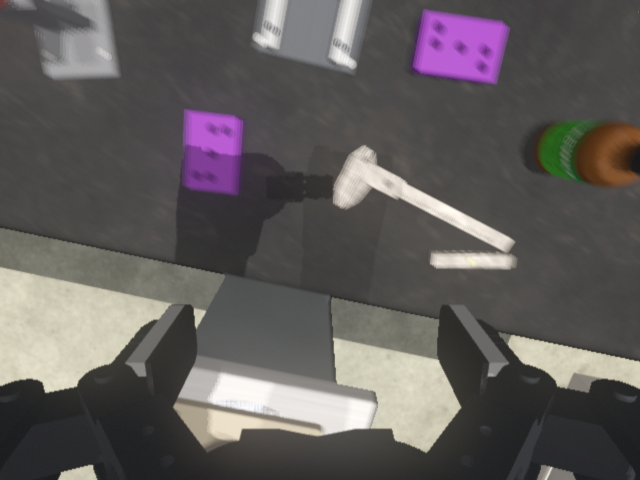

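The wrist view shows the channel's near end at (255–355, 45–70), the rest's base corner at (45–118, 78), and purple look-alikes. The camera sits 74 mm ahead of the TCP.

Call:
carry_out(
  moves=[
    {"tx":0.055,"ty":-0.153},
    {"tx":0.055,"ty":-0.153},
    {"tx":0.055,"ty":-0.153},
    {"tx":0.055,"ty":-0.153},
    {"tx":0.055,"ty":-0.153,"twist":-0.0127},
    {"tx":0,"fingers":1},
    {"tx":0},
  ],
)

```text
validation failed for argument at $.mo...
```

Run:
```python
from h import *
w=Cam("wrist");cv2.imwrite("pics/w2.png",w.im);s=ctrl.read_state()
print(s["force"],s["eef_pos"],s["tool_rot"])
m=w.red(100,0,560,400);n,l,st,c=cv2.connectedComponentsWithStats(m)
for i in range(1,n):
    if st[i,4]>150:print(st[i],c[i],cv2.minAreaRect(np.argwhere(l==i)[:,::-1].astype(np.float32)))
np.save("w2.npy",w.M)
```

```text
[-0.48779787 -0.36360142 -0.80186651] [413.13986635 -12.96872006 315.29871732] [-3.13953392 -0.00462135  0.23466142]
```

View pics/w2.png

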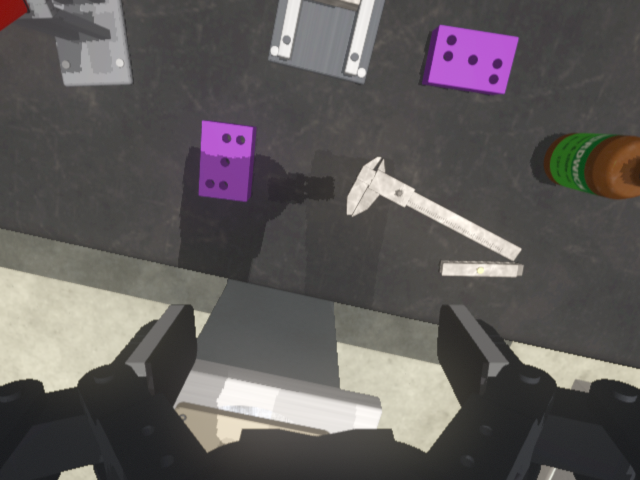

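The move was refused because every field is needed. This picture is sharp, though: the channel's near plate corners are at (269,60) and (365,83).

Call:
carry_out(
  moves=[
    {"tx":0.053,"ty":-0.151,"tz":0,"twist":0,"fingers":1},
    {"tx":0.053,"ty":-0.151,"tz":0,"twist":0,"fingers":1},
    {"tx":0.053,"ty":-0.151,"tz":0,"twist":0,"fingers":1},
    {"tx":0.053,"ty":-0.151,"tz":0,"twist":0,"fingers":1},
    {"tx":0.053,"ty":-0.151,"tz":0,"twist":-0.0127,"fingers":1},
    {"tx":0,"ty":0,"tz":0,"twist":0,"fingers":1},
    {"tx":0,"ty":0,"tz":0,"twist":0,"fingers":1},
  ],
)

```text
clock: 2.72
eef_pos: [437.5, 218.2, 314.0]
tool_rot: [3.14, 0.001, 0.264]
force: [0.1, -0.1, 0.3]
width: 85.1
gripper_force: 0.0
```

Run:
```python
from h import *
w=Cam("wrist");cv2.imwrite("pics/w3.png",w.im);s=ctrl.read_state()
print(s["force"],s["eef_pos"],s["tool_rot"])
m=w.red(60,0,580,400);n,l,st,c=cv2.connectedComponentsWithStats(m)
for i in range(1,n):
    if st[i,4]>150:print(st[i],c[i],cv2.minAreaRect(np.argwhere(l==i)[:,::-1].astype(np.float32)))
np.save("w3.npy",w.M)
w.M=np.load("w2.npy") if 0 else w.M
```

```text
[-0.13133499 -0.91634857  0.65187424] [437.63577264 217.78857744 314.06250536] [3.14030586e+00 8.97623308e-04 2.62671070e-01]
[ 131   63   33  104 1294] [148.7194745  113.52318393] ((148.7893829345703, 114.10858154296875), (105.74942779541016, 14.62297248840332), 77.6609115600586)
[  96   70   54  104 1379] [120.38723713 120.9231327 ] ((120.702392578125, 121.27558898925781), (111.08419799804688, 16.26911735534668), 66.94869995117188)
[ 293   86   29   42 1145] [307.68296943 107.12227074] ((307.0, 106.5), (41.0, 28.0), 90.0)
[292 129  31  32 925] [306.91891892 144.36108108] ((307.0, 144.5), (31.0, 30.0), 90.0)
```

View pics/w3.png

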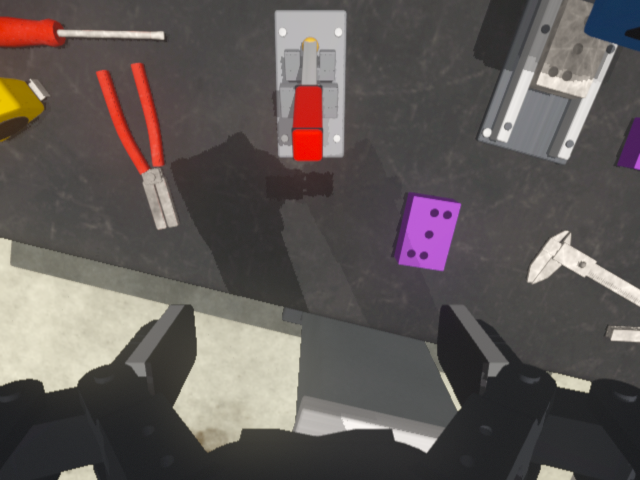

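The wrist view shows the pusher aligned with the image: upper face columns 293–322, rows 86–128; end face rows 129–161; ball (310,42); rest base corners (275,11)–(345,157). Channel near corners are at (480,138) and (563,163). I'll now compute positions.

Run:
```python
from h import *
from scipy.optimize import least_squares
w=Cam("wrist")
yaw=.264;F=np.array([np.cos(yaw),np.sin(yaw),0]);U=np.array([0,0,1.]);L=np.array([-F[1],F[0],0])
obs=[((-6.35,35),(307,129)),((-27.1,23),(307,161)),((27.1,-23),(308,86)),((65,-112.6),(310,43))]
def r(g):return np.ravel([np.subtract(w.px(g+F*a+U*b),p) for (a,b),p in obs])
q=least_squares(r,[500,242,143.]);print("grip",q.x,r(q.x).round(1))
R=np.array([w.at(u,v,8)[:2] for u,v in[(275,11),(346,11),(344.5,157.5),(275,158)]]);print(R.round(1).tolist(),R.mean(0))
d=R[0]-R[3];e=R[1]-R[2];print(np.arctan2(d[1],d[0]),np.arctan2(e[1],e[0]))
for n,u,v,z in[("cL",480,138,8),("cR",563,163,8),("railLn",501,140,26),("railRn",565,161,26),("railLin_far",556,0,26),("railLin_n",511,140,26),("railRin_n",557,157,26),("bl",539,82,33),("br",587,98,33)]:print(n,w.at(u,v,z).round(1))
s=ctrl.read_state();c,sn=np.cos(s["tool_rot"][2]),np.sin(s["tool_rot"][2])
T=q.x+18*(-.5*F+.866*U)-np.array([0,0,8]);d=T-s["eef_pos"];print("TCP target",T,"tx,ty,tz mm",c*d[0]+sn*d[1],sn*d[0]-c*d[1],-d[2])
```

```text
grip [502.96627506 241.88449952 139.30548981] [-0.3  1.4  0.3  0.1  0.2 -4.2 -0.3  3. ]
[[589.4, 299.8], [607.1, 234.2], [473.7, 196.9], [454.1, 267.4]] [531.07781306 249.58820573]
0.23522297251540888 0.2728212214387838
cL [529.7  66.4   8. ]
cR [528.5 -27.8   8. ]
railLn [532.4  52.5  26. ]
railRn [530.  -18.1  26. ]
railLin_far [661.7  51.8  26. ]
railLin_n [535.   42.8  26. ]
railRin_n [531.6  -8.6  26. ]
bl [591.2  41.4  33. ]
br [589.9  -8.7  33. ]
TCP target [494.27808971 239.53600312 146.89348981] tx,ty,tz mm 60.267708721983205 -6.41124752477832 167.27785409426448
```

Call:
carry_out(
  moves=[
    {"tx":0.1,"ty":-0.01,"tz":0,"twist":0,"fingers":1},
    {"tx":0.1,"ty":-0.01,"tz":0,"twist":0,"fingers":1},
    {"tx":0,"ty":0,"tz":0.13,"twist":0,"fingers":1},
    {"tx":0,"ty":0,"tz":0.13,"twist":0,"fingers":1},
    {"tx":0,"ty":0,"tz":0.13,"twist":0,"fingers":1},
    {"tx":0,"ty":0,"tz":0.13,"twist":0,"fingers":0.6},
    {"tx":0,"ty":0,"tz":0.037,"twist":0,"fingers":0.6},
    {"tx":0,"ty":0,"tz":0,"twist":0,"fingers":0.5},
    {"tx":0,"ty":0,"tz":0,"twist":0,"fingers":0.5},
  ],
)

```text
clock: 3.95
eef_pos: [495.1, 241.3, 148.8]
tool_rot: [-3.141, -0.003, 0.264]
force: [0.2, 0.8, 0.2]
width: 42.8
gripper_force: 0.0
```

Run:
```python
from h import *
w=Cam("wrist");s=Cam("scene")
cv2.imwrite("pics/w4.png",np.hstack([cv2.resize(w.im,(480,360)),cv2.resize(s.im[215:315,245:334],(320,360))]));print(ctrl.read_state()["eef_pos"])
```

```text
[494.89894655 241.43960019 148.71711765]
```

View pics/w4.png

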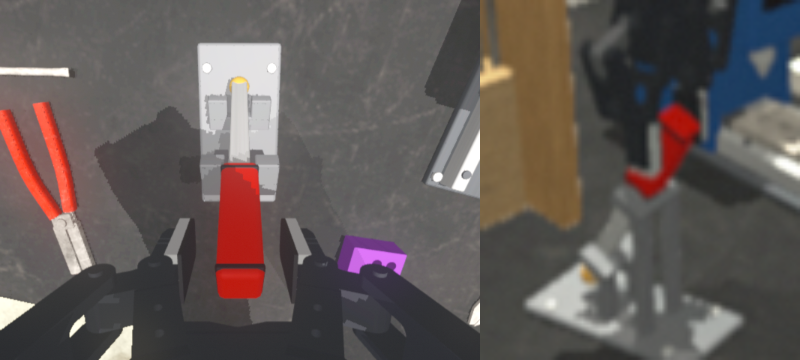

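The handle (crop column 241) is centred between the pads (180–300), and the pads overlap its upper half. Now I close and lift.

Call:
carry_out(
  moves=[
    {"tx":0,"ty":0,"tz":0,"twist":0,"fingers":0.3},
    {"tx":0,"ty":0,"tz":0,"twist":0,"fingers":0},
    {"tx":0,"ty":0,"tz":0,"twist":0,"fingers":0},
    {"tx":0,"ty":0,"tz":0,"twist":0,"fingers":0},
    {"tx":0,"ty":0,"tz":0,"twist":0,"fingers":0},
    {"tx":0,"ty":0,"tz":0,"twist":0,"fingers":0},
  ],
)

```text
clock: 4.8
eef_pos: [494.4, 240.7, 148.1]
tool_rot: [3.141, -0.001, 0.264]
force: [-0.0, -1.2, 6.0]
width: 19.1
gripper_force: 58.5
```

Call:
carry_out(
  moves=[
    {"tx":0,"ty":0,"tz":-0.03,"twist":0,"fingers":0},
    {"tx":0,"ty":0,"tz":-0.06,"twist":0,"fingers":0},
    {"tx":0,"ty":0,"tz":-0.1,"twist":0,"fingers":0},
    {"tx":0,"ty":0,"tz":-0.1,"twist":0,"fingers":0},
    {"tx":0,"ty":0,"tz":-0.1,"twist":0,"fingers":0},
    {"tx":0,"ty":0,"tz":-0.01,"twist":0,"fingers":0},
    {"tx":0,"ty":0,"tz":0,"twist":0,"fingers":0},
    {"tx":0,"ty":0,"tz":0,"twist":0,"fingers":0},
  ],
)

```text
clock: 5.8
eef_pos: [493.1, 240.5, 265.8]
tool_rot: [3.141, 0.003, 0.265]
force: [-0.2, 0.2, -2.2]
width: 18.8
gripper_force: 58.5
```

Run:
```python
from h import *
w=Cam("wrist");t=Cam("top");s=ctrl.read_state();print(s["eef_pos"],s["tool_rot"],s["force"])
h=cv2.cvtColor(w.im,cv2.COLOR_BGR2HSV);m=((h[...,0]>15)&(h[...,0]<32)&(h[...,1]>110)&(h[...,2]>70)).astype(np.uint8)
m[:,:250]=0;m[:,390:]=0
n,l,st,c=cv2.connectedComponentsWithStats(m)
for i in range(1,n):
    if st[i,4]>20:print(st[i],c[i])
# expected ball position if slope kept
y=s["tool_rot"][2];F=np.array([np.cos(y),np.sin(y),0]);g=s["eef_pos"]+np.array([0,0,8])
for tilt in(24,30,36):
    a=np.radians(tilt);print(tilt,w.px(g+148*(F*np.sin(a)-np.array([0,0,np.cos(a)]))))
```

```text
[493.3939117  240.73143666 266.07769358] [3.14121927e+00 2.21333953e-03 2.64783480e-01] [-0.50677452 -0.58119766 -1.7641154 ]
[306 101  26  19 165] [318.6969697  107.22424242]
24 (np.float64(316.4757495388373), np.float64(135.00237674852514))
30 (np.float64(316.4979083593453), np.float64(111.41777662169378))
36 (np.float64(316.51961658930486), np.float64(87.02507775739639))
```

The pusher is held, still at about 30° with the ball in line. Now I carry it to the channel mouth.

Call:
carry_out(
  moves=[
    {"tx":-0.054,"ty":0.139,"tz":0,"twist":0,"fingers":0},
    {"tx":-0.054,"ty":0.139,"tz":0,"twist":0,"fingers":0},
    {"tx":-0.054,"ty":0.139,"tz":0,"twist":0,"fingers":0},
    {"tx":-0.054,"ty":0.139,"tz":0,"twist":0,"fingers":0},
    {"tx":-0.054,"ty":0.139,"tz":0,"twist":0,"fingers":0},
    {"tx":0,"ty":0,"tz":0.04,"twist":0.03,"fingers":0},
    {"tx":0,"ty":0,"tz":0.08,"twist":0.03,"fingers":0},
    {"tx":0,"ty":0,"tz":0.08,"twist":0.029,"fingers":0},
    {"tx":0,"ty":0,"tz":0,"twist":0,"fingers":0},
    {"tx":0,"ty":0,"tz":0,"twist":0,"fingers":0},
  ],
)

```text
clock: 7.15
eef_pos: [470.7, 18.9, 207.6]
tool_rot: [-3.141, -0.001, -0.013]
force: [1.1, 0.6, -1.4]
width: 19.3
gripper_force: 59.2
```

Run:
```python
from h import *
w=Cam("wrist");s=Cam("scene");t=Cam("top");st=ctrl.read_state();print(st["eef_pos"],st["tool_rot"],st["force"])
cv2.imwrite("pics/w5.png",np.hstack([cv2.resize(w.im,(480,360)),cv2.resize(s.im[180:310,250:380],(320,360))]))
g=st["eef_pos"]+np.array([0,0,8]);b=g+[74,0,-128]
print("ball exp px scene",s.px(b),"wrist",w.px(b))
for q in[(529,18,8),(669,18,26)]:print(w.px(q))
```

```text
[470.98558421  18.74135849 208.03913991] [-3.14133917e+00 -1.79555220e-03 -1.41596135e-02] [ 0.47516217  0.16051507 -2.29479315]
ball exp px scene (np.float64(350.0229613702427), np.float64(241.9579767393772)) wrist (np.float64(315.7786640256921), np.float64(112.10497297726762))
(np.float64(317.2808355138301), np.float64(134.0580203023881))
(np.float64(314.83345497282596), np.float64(-87.45079585886029))
```

View pics/w5.png

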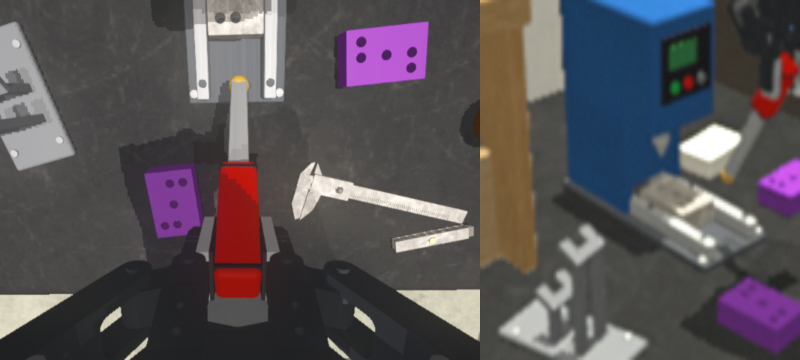

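The ball hangs centred over the channel: crop (239,82), rails at 195–207 and 268–282. Its scene position of (350,243) matches the expectation. Descending.

Call:
carry_out(
  moves=[
    {"tx":0,"ty":0,"tz":0.1,"twist":0,"fingers":0},
    {"tx":0,"ty":0,"tz":0.07,"twist":0,"fingers":0},
    {"tx":0,"ty":0,"tz":0.03,"twist":0,"fingers":0},
    {"tx":0,"ty":0,"tz":0.02,"twist":0,"fingers":0},
    {"tx":0,"ty":0,"tz":0,"twist":0,"fingers":0},
    {"tx":0,"ty":0,"tz":0,"twist":0,"fingers":0},
  ],
)

```text
clock: 8.05
eef_pos: [470.8, 18.7, 141.8]
tool_rot: [-3.141, -0.001, -0.015]
force: [0.4, 0.0, -1.5]
width: 18.9
gripper_force: 59.3
```

Call:
carry_out(
  moves=[
    {"tx":0.016,"ty":0,"tz":0,"twist":0,"fingers":0},
    {"tx":0.016,"ty":0,"tz":0,"twist":0,"fingers":0},
    {"tx":0.016,"ty":0,"tz":0,"twist":0,"fingers":0},
    {"tx":0.016,"ty":0,"tz":0,"twist":0,"fingers":0},
    {"tx":0.016,"ty":0,"tz":0,"twist":0,"fingers":0},
    {"tx":0.016,"ty":0,"tz":0,"twist":0,"fingers":0},
    {"tx":0.008,"ty":0,"tz":0,"twist":0,"fingers":0},
    {"tx":0.008,"ty":0,"tz":0,"twist":0,"fingers":0},
    {"tx":0.008,"ty":0,"tz":0,"twist":0,"fingers":0},
    {"tx":0.008,"ty":0,"tz":0,"twist":0,"fingers":0},
  ],
)

```text
clock: 9.3
eef_pos: [508.3, 18.0, 141.2]
tool_rot: [3.141, 0.001, -0.015]
force: [-1.6, -0.3, -0.1]
width: 19.2
gripper_force: 59.4
```

Call:
carry_out(
  moves=[
    {"tx":0.008,"ty":0,"tz":0,"twist":0,"fingers":0},
    {"tx":0.008,"ty":0,"tz":0,"twist":0,"fingers":0},
  ],
)

```text
clock: 9.55
eef_pos: [512.9, 17.8, 141.0]
tool_rot: [3.141, 0.002, -0.015]
force: [-1.0, 0.3, -3.0]
width: 19.3
gripper_force: 59.3
```

Call:
carry_out(
  moves=[
    {"tx":0.008,"ty":0,"tz":0,"twist":0,"fingers":0},
    {"tx":0.008,"ty":0,"tz":0,"twist":0,"fingers":0},
    {"tx":0.008,"ty":0,"tz":0,"twist":0,"fingers":0},
  ],
)

```text
clock: 9.93
eef_pos: [520.8, 17.8, 141.1]
tool_rot: [3.142, 0.0, -0.015]
force: [-1.7, -0.7, -2.3]
width: 19.5
gripper_force: 59.3
```

Call:
carry_out(
  moves=[
    {"tx":0.008,"ty":0,"tz":0,"twist":0,"fingers":0},
    {"tx":0.008,"ty":0,"tz":0,"twist":0,"fingers":0},
    {"tx":0.008,"ty":0,"tz":0,"twist":0,"fingers":0},
  ],
)

```text
clock: 10.3
eef_pos: [528.1, 17.7, 141.2]
tool_rot: [3.142, -0.0, -0.015]
force: [-2.6, 0.4, -2.4]
width: 19.4
gripper_force: 59.3
```

Run:
```python
from h import *
w=Cam("wrist");s=ctrl.read_state();F=[s["force"]]
for k in range(5):eyes.get_image("top");F.append(ctrl.read_state()["force"])
print(s["eef_pos"],np.mean(F,0),np.std(F,0))
g=cv2.resize(w.im[60:200,230:400],None,fx=3,fy=3);cv2.imwrite("pics/w6.png",g)
x,y,z=s["eef_pos"];print([w.px((x+74+8,17.5,zz)) for zz in(20,33)],w.px((x+74,17.5,z-120)))
```

```text
[528.545722    17.75597169 141.27982542] [-0.6867077  -0.44265141 -2.03420642] [0.42188797 0.42362919 0.25561813]
[(np.float64(315.52494759442345), np.float64(97.2953318398672)), (np.float64(315.4458380903266), np.float64(96.33668921814004))] (np.float64(315.7138123242081), np.float64(111.5614594134961))
```

View pics/w6.png

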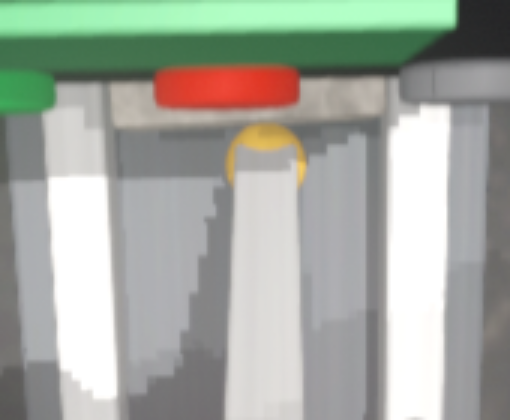

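The ball (crop (266,150)) touches the block's near face (row 128), centred. I continue slowly, watching the force.

Call:
carry_out(
  moves=[
    {"tx":0.005,"ty":0,"tz":0,"twist":0,"fingers":0},
    {"tx":0.005,"ty":0,"tz":0,"twist":0,"fingers":0},
    {"tx":0.005,"ty":0,"tz":0,"twist":0,"fingers":0},
  ],
)

```text
clock: 10.98
eef_pos: [532.2, 17.6, 141.2]
tool_rot: [3.141, 0.001, -0.015]
force: [-2.3, 0.1, -1.5]
width: 19.5
gripper_force: 59.4
```

Call:
carry_out(
  moves=[
    {"tx":0.005,"ty":0,"tz":0,"twist":0,"fingers":0},
    {"tx":0.005,"ty":0,"tz":0,"twist":0,"fingers":0},
  ],
)

```text
clock: 11.22
eef_pos: [535.6, 17.6, 141.2]
tool_rot: [-3.142, -0.0, -0.015]
force: [-1.5, -0.0, -1.0]
width: 19.3
gripper_force: 59.4
```

Call:
carry_out(
  moves=[
    {"tx":0.005,"ty":0,"tz":0,"twist":0,"fingers":0},
    {"tx":0.005,"ty":0,"tz":0,"twist":0,"fingers":0},
  ],
)

```text
clock: 11.48
eef_pos: [538.6, 17.6, 141.2]
tool_rot: [-3.142, -0.0, -0.015]
force: [-1.1, -1.0, -1.2]
width: 19.4
gripper_force: 59.4
```

Call:
carry_out(
  moves=[
    {"tx":0.005,"ty":0,"tz":0,"twist":0,"fingers":0},
    {"tx":0.005,"ty":0,"tz":0,"twist":0,"fingers":0},
  ],
)

```text
clock: 11.72
eef_pos: [541.6, 17.5, 141.2]
tool_rot: [-3.142, -0.0, -0.015]
force: [-1.5, 0.5, -1.3]
width: 19.2
gripper_force: 59.4
```

Call:
carry_out(
  moves=[
    {"tx":0.005,"ty":0,"tz":0,"twist":0,"fingers":0},
    {"tx":0.005,"ty":0,"tz":0,"twist":0,"fingers":0},
  ],
)

```text
clock: 11.98
eef_pos: [544.5, 17.5, 141.2]
tool_rot: [-3.142, -0.0, -0.015]
force: [-2.6, 0.1, -2.3]
width: 19.5
gripper_force: 59.4
```

Call:
carry_out(
  moves=[
    {"tx":0.005,"ty":0,"tz":0,"twist":0,"fingers":0},
    {"tx":0.005,"ty":0,"tz":0,"twist":0,"fingers":0},
  ],
)

```text
clock: 12.22
eef_pos: [547.5, 17.5, 141.2]
tool_rot: [3.142, -0.0, -0.015]
force: [-1.4, -0.2, -1.7]
width: 19.4
gripper_force: 59.4
```

Call:
carry_out(
  moves=[
    {"tx":0.005,"ty":0,"tz":0,"twist":0,"fingers":0},
    {"tx":0.005,"ty":0,"tz":0,"twist":0,"fingers":0},
  ],
)

```text
clock: 12.48
eef_pos: [550.5, 17.4, 141.2]
tool_rot: [3.142, -0.0, -0.015]
force: [-2.4, -0.0, -2.0]
width: 19.3
gripper_force: 59.4
```

Call:
carry_out(
  moves=[
    {"tx":0.005,"ty":0,"tz":0,"twist":0,"fingers":0},
    {"tx":0.005,"ty":0,"tz":0,"twist":0,"fingers":0},
  ],
)

```text
clock: 12.72
eef_pos: [553.5, 17.3, 141.2]
tool_rot: [3.142, -0.0, -0.015]
force: [-0.9, -0.5, -2.4]
width: 19.3
gripper_force: 59.4
```

Call:
carry_out(
  moves=[
    {"tx":0.005,"ty":0,"tz":0,"twist":0,"fingers":0},
    {"tx":0.005,"ty":0,"tz":0,"twist":0,"fingers":0},
  ],
)

```text
clock: 12.98
eef_pos: [556.5, 17.3, 141.2]
tool_rot: [3.142, -0.0, -0.015]
force: [-2.9, 0.1, -3.5]
width: 19.0
gripper_force: 59.4
```

Call:
carry_out(
  moves=[
    {"tx":0.005,"ty":0,"tz":0,"twist":0,"fingers":0},
    {"tx":0.003,"ty":0,"tz":0,"twist":0,"fingers":0},
  ],
)

```text
clock: 13.22
eef_pos: [558.9, 17.3, 141.2]
tool_rot: [-3.142, 0.0, -0.015]
force: [-2.4, -0.0, -2.1]
width: 19.3
gripper_force: 59.3
```

Call:
carry_out(
  moves=[
    {"tx":0.005,"ty":0,"tz":0,"twist":0,"fingers":0},
    {"tx":0.003,"ty":0,"tz":0,"twist":0,"fingers":0},
  ],
)

```text
clock: 13.48
eef_pos: [560.3, 17.2, 141.1]
tool_rot: [3.141, 0.002, -0.015]
force: [-5.0, 0.0, 0.7]
width: 19.2
gripper_force: 59.6
```

Run:
```python
from h import *
s=Cam("scene");t=Cam("top");F=[]
for k in range(6):eyes.get_image("top");F.append(ctrl.read_state()["force"])
print(ctrl.read_state()["eef_pos"],np.mean(F,0),np.std(F,0))
cv2.imwrite("pics/w7.png",np.hstack([cv2.resize(s.im[150:270,270:390],(480,480),interpolation=2),cv2.resize(t.im[150:250,310:376],(317,480),interpolation=2)]))
```

```text
[560.44981255  17.24762929 141.09365659] [-4.92015988  0.03121219  0.97063235] [0.32114523 0.29453713 0.36133484]
```

View pics/w7.png

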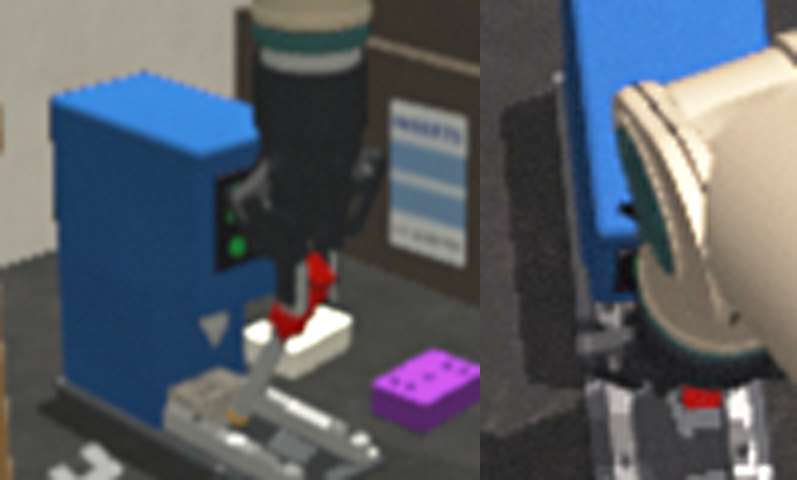

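The scene crop shows the ball at the block and the gripper's front close to, but apparently clear of, the panel. The force has risen to 5 N. I'll check with the moment whether it comes from the ball.

Run:
```python
from h import *
A=[]
for k in range(4):
    w=Cam("wrist");s=ctrl.read_state();A.append(np.r_[s["force"],s["torque"]])
print(np.mean(A,0).round(3),s["eef_pos"],s["tool_rot"])
h=cv2.cvtColor(w.im,cv2.COLOR_BGR2HSV);m=((h[...,0]>15)&(h[...,0]<32)&(h[...,1]>110)&(h[...,2]>70)).astype(np.uint8)
m[:,:280]=0;m[:,350:]=0;m[:60]=0;m[160:]=0;v=np.argwhere(m);print(v.min(0),v.max(0),len(v))
x,y,z=s["eef_pos"];print(w.px((x+74,y-1,z-120)))
```

```text
[-5.095e+00 -2.810e-01  6.110e-01  1.000e-03  1.588e+00 -6.000e-03] [560.48932337  17.22569219 141.10541352] [ 3.14142318e+00  1.41763183e-03 -1.48780174e-02]Traceback (most recent call last):
  File "<stdin>", line 7, in <module>
    return umr_minimum(a, axis, None, out, keepdims, initial, where)
ValueError: zero-size array to reduction operation minimum which has no identity
```

Call:
carry_out(
  moves=[
    {"tx":0.003,"ty":0,"tz":0,"twist":0,"fingers":0},
    {"tx":0,"ty":0,"tz":0,"twist":0,"fingers":0},
  ],
)

```text
clock: 14.32
eef_pos: [561.1, 17.2, 141.0]
tool_rot: [3.141, 0.002, -0.015]
force: [-5.5, -0.3, 1.0]
width: 19.3
gripper_force: 59.7
```

Run:
```python
from h import *
A=[]
for k in range(4):
    w=Cam("wrist");s=ctrl.read_state();A.append(np.r_[s["force"],s["torque"]])
print(np.mean(A,0).round(3),s["eef_pos"],s["tool_rot"])
```

```text
[-4.710e+00  5.600e-02  2.630e-01  3.000e-03  1.663e+00  9.000e-03] [561.07259084  17.21927761 140.95991992] [ 3.14135718e+00  2.12905432e-03 -1.48828092e-02]
```

The moment (1.6 N·m at 5 N, about a 0.3 m lever) says the contact is at the ball, so it is the stop. I nudge slightly more to confirm.

Call:
carry_out(
  moves=[
    {"tx":0.003,"ty":0,"tz":0,"twist":0,"fingers":0},
    {"tx":0.003,"ty":0,"tz":0,"twist":0,"fingers":0},
  ],
)

```text
clock: 14.78
eef_pos: [562.0, 17.2, 140.9]
tool_rot: [3.141, 0.004, -0.015]
force: [-7.7, 0.1, 2.4]
width: 19.2
gripper_force: 59.8
```

Run:
```python
from h import *
A=[]
for k in range(5):
    w=Cam("wrist");s=ctrl.read_state();A.append(np.r_[s["force"],s["torque"]])
print(np.mean(A,0).round(3),s["eef_pos"],s["tool_rot"])
cv2.imwrite("pics/w8.png",cv2.resize(w.im[0:240,200:440],None,fx=2.4,fy=2.4))
```

```text
[-6.300e+00 -7.300e-02  9.180e-01  5.300e-02  2.035e+00  4.000e-03] [562.0472327   17.20149392 140.80293549] [ 3.14121019  0.00386902 -0.01478812]
```

Force is rising as the buffer's stiffness predicts, so the block bears on the stop at about 4 N. Now I withdraw.

Call:
carry_out(
  moves=[
    {"tx":-0.005,"ty":0,"tz":0,"twist":0,"fingers":0},
    {"tx":-0.005,"ty":0,"tz":0,"twist":0,"fingers":0},
    {"tx":-0.01,"ty":0,"tz":0,"twist":0,"fingers":0},
    {"tx":-0.04,"ty":0,"tz":0,"twist":0,"fingers":0},
    {"tx":-0.06,"ty":0,"tz":0,"twist":0,"fingers":0},
    {"tx":-0.08,"ty":0,"tz":0,"twist":0,"fingers":0},
    {"tx":-0.08,"ty":0,"tz":0,"twist":0,"fingers":0},
    {"tx":-0.03,"ty":0,"tz":0,"twist":0,"fingers":0},
    {"tx":0,"ty":0,"tz":-0.08,"twist":0,"fingers":0},
    {"tx":0,"ty":0,"tz":-0.12,"twist":0,"fingers":0},
    {"tx":0,"ty":0,"tz":0,"twist":0,"fingers":0},
    {"tx":0,"ty":0,"tz":0,"twist":0,"fingers":0},
  ],
)

```text
clock: 16.52
eef_pos: [471.1, 18.5, 201.0]
tool_rot: [3.142, -0.001, -0.015]
force: [-0.9, -0.7, -2.3]
width: 19.1
gripper_force: 59.3
```

Run:
```python
from h import *
w=Cam("wrist");s=Cam("scene");st=ctrl.read_state();print(st["eef_pos"],st["tool_rot"],st["force"],st["torque"])
h=cv2.cvtColor(w.im,cv2.COLOR_BGR2HSV);m=((h[...,0]>15)&(h[...,0]<32)&(h[...,1]>110)&(h[...,2]>70)).astype(np.uint8)
m[:,:250]=0;m[:,390:]=0
n,l,q,c=cv2.connectedComponentsWithStats(m)
for i in range(1,n):
    if q[i,4]>20:print(q[i],c[i])
x,y,z=st["eef_pos"];yw=st["tool_rot"][2];print(w.px((x+74*np.cos(yw),y+74*np.sin(yw),z-120)))
```

```text
[470.42192266  18.45791236 200.31257651] [ 3.14141727e+00  1.45275700e-03 -1.49541263e-02] [-0.41651196  0.04457775 -1.43211296] [0.00518558 0.11587477 0.00477179]
[305 100  27  20 187] [318.63101604 107.03208556]
(np.float64(317.2081522534223), np.float64(113.81993923152405))
```

The ball is in the same place in the hand as at pick-up, so there was no slip. Carrying it back above the rest.

Call:
carry_out(
  moves=[
    {"tx":0,"ty":0,"tz":-0.11,"twist":-0.03,"fingers":0},
    {"tx":0,"ty":0,"tz":-0.11,"twist":-0.03,"fingers":0},
    {"tx":0,"ty":0,"tz":0,"twist":-0.029,"fingers":0},
    {"tx":0.054,"ty":-0.139,"tz":0,"twist":0,"fingers":0},
    {"tx":0.054,"ty":-0.139,"tz":0,"twist":0,"fingers":0},
    {"tx":0.054,"ty":-0.139,"tz":0,"twist":0,"fingers":0},
    {"tx":0.054,"ty":-0.139,"tz":0,"twist":0,"fingers":0},
    {"tx":0.054,"ty":-0.139,"tz":0,"twist":0,"fingers":0},
    {"tx":0,"ty":0,"tz":0,"twist":0,"fingers":0},
    {"tx":0,"ty":0,"tz":0,"twist":0,"fingers":0},
    {"tx":0,"ty":0,"tz":0,"twist":0,"fingers":0},
  ],
)

```text
clock: 18.0
eef_pos: [494.6, 239.4, 266.6]
tool_rot: [3.141, 0.001, 0.263]
force: [0.2, -0.8, -1.3]
width: 19.0
gripper_force: 59.6
```

Run:
```python
from h import *
P=[]
for k in range(5):
    w=Cam("wrist");s=ctrl.read_state();P.append(np.r_[s["eef_pos"],s["tool_rot"][2]])
p=np.mean(P,0);d=np.array([494.6,240.9,148.3])-p[:3];c,n=np.cos(p[3]),np.sin(p[3]);print(p,"tool mm",c*d[0]+n*d[1],n*d[0]-c*d[1],-d[2],s["force"])
```

```text
[4.94718790e+02 2.39975190e+02 2.67139546e+02 2.63110660e-01] tool mm 0.12582743470479277 -0.92387881913195 118.83954575222668 [ 0.09656457 -0.30096216 -0.78033661]
```

Call:
carry_out(
  moves=[
    {"tx":0,"ty":-0.003,"tz":0.1,"twist":0,"fingers":0},
    {"tx":0,"ty":0,"tz":0.1,"twist":0,"fingers":0},
    {"tx":0,"ty":0,"tz":0.08,"twist":0,"fingers":0},
    {"tx":0,"ty":0,"tz":0.04,"twist":0,"fingers":0},
    {"tx":0,"ty":0,"tz":0.03,"twist":0,"fingers":0},
    {"tx":0,"ty":0,"tz":0.02,"twist":0,"fingers":0},
    {"tx":0,"ty":0,"tz":0.015,"twist":0,"fingers":0},
    {"tx":0,"ty":0,"tz":0,"twist":0,"fingers":0},
    {"tx":0,"ty":0,"tz":0,"twist":0,"fingers":0},
  ],
)

```text
clock: 19.38
eef_pos: [494.5, 242.0, 152.1]
tool_rot: [-3.141, -0.001, 0.265]
force: [0.4, 0.3, -2.0]
width: 19.6
gripper_force: 59.7
```

Run:
```python
from h import *
P=[]
for k in range(5):
    w=Cam("wrist");s=ctrl.read_state();P.append(np.r_[s["eef_pos"],s["tool_rot"][2],s["force"]])
p=np.mean(P,0);d=np.array([494.6,240.9,148.3])-p[:3];c,n=np.cos(p[3]),np.sin(p[3]);print(p.round(2),"tool mm",c*d[0]+n*d[1],n*d[0]-c*d[1],-d[2])
cv2.imwrite("pics/w9.png",w.im)
```

```text
[ 4.9449e+02  2.4199e+02  1.5201e+02  2.6000e-01  4.6000e-01  2.3000e-01
 -1.8700e+00] tool mm -0.18150361803122972 1.0756749401090542 3.7050537079130947
```

View pics/w9.png

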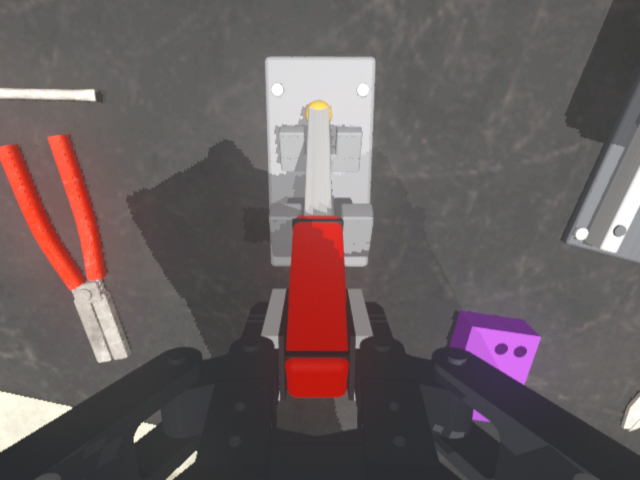

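The bar lies in both notches (319,140 and 319,205), still about 4 mm above its seat with no contact force. I lower the rest of the way.

Call:
carry_out(
  moves=[
    {"tx":0,"ty":0.003,"tz":0.006,"twist":0,"fingers":0},
    {"tx":0,"ty":0,"tz":0.004,"twist":0,"fingers":0},
    {"tx":0,"ty":0,"tz":0.002,"twist":0,"fingers":0},
    {"tx":0,"ty":0,"tz":0,"twist":0,"fingers":0},
  ],
)

```text
clock: 20.12
eef_pos: [494.5, 240.9, 148.2]
tool_rot: [3.141, 0.0, 0.265]
force: [0.4, -1.0, -0.6]
width: 19.0
gripper_force: 60.0
```

Call:
carry_out(
  moves=[
    {"tx":0,"ty":0,"tz":0.002,"twist":0,"fingers":0},
    {"tx":0,"ty":0,"tz":0,"twist":0,"fingers":0},
    {"tx":0,"ty":0,"tz":0,"twist":0,"fingers":0},
  ],
)

```text
clock: 20.5
eef_pos: [494.5, 240.9, 148.2]
tool_rot: [3.141, -0.0, 0.265]
force: [-1.4, -1.3, 5.4]
width: 19.3
gripper_force: 60.7
```

Seated, with the same reaction as at pick-up. Release and retreat straight up.

Call:
carry_out(
  moves=[
    {"tx":0,"ty":0,"tz":0,"twist":0,"fingers":0.4},
    {"tx":0,"ty":0,"tz":0,"twist":0,"fingers":0.6},
    {"tx":0,"ty":0,"tz":0,"twist":0,"fingers":0.6},
    {"tx":0,"ty":0,"tz":0,"twist":0,"fingers":0.6},
    {"tx":0,"ty":0,"tz":-0.03,"twist":0,"fingers":0.6},
    {"tx":0,"ty":0,"tz":-0.08,"twist":0,"fingers":0.6},
    {"tx":0,"ty":0,"tz":-0.15,"twist":0,"fingers":0.6},
    {"tx":0,"ty":0,"tz":-0.15,"twist":0,"fingers":0.6},
    {"tx":-0.1,"ty":0,"tz":-0.1,"twist":0,"fingers":0.6},
    {"tx":-0.1,"ty":0,"tz":0,"twist":0,"fingers":0.6},
    {"tx":0,"ty":0,"tz":0,"twist":0,"fingers":0.6},
    {"tx":0,"ty":0,"tz":0,"twist":0,"fingers":0.6},
  ],
)

```text
clock: 22.0
eef_pos: [437.4, 225.4, 301.0]
tool_rot: [-3.141, -0.001, 0.264]
force: [0.4, -0.1, 0.5]
width: 50.9
gripper_force: 0.0
```

Run:
```python
from h import *
t=Cam("top");s=Cam("scene");mt=t.red(245,235,290,290);ms=s.red(270,235,315,285)
c=lambda m:np.argwhere(m).mean(0)[::-1]
print(c(ms),ms.sum(),c(mt),mt.sum(),"was 295.36,256.03,289 / 266.26,260.93,138",ctrl.read_state()["eef_pos"])
cv2.imwrite("pics/x.png",np.hstack([cv2.resize(t.im[160:300,240:400],(400,350)),cv2.resize(s.im[180:320,240:400],(400,350))]))
```

```text
[295.22996516 256.07317073] 287 [nan nan] 0 was 295.36,256.03,289 / 266.26,260.93,138 [437.44715387 225.51085806 300.47430723]<stdin>:3: RuntimeWarning: Mean of empty slice.
  ret = um.true_divide(
```

View pics/x.png

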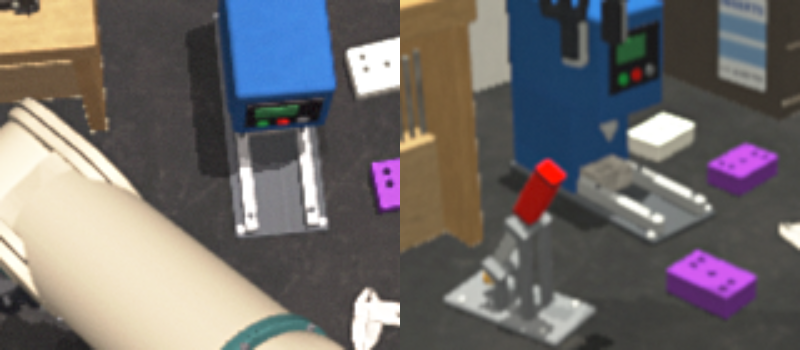

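The scene view shows the pusher back in its rest within 0.2 px of where it was, the block in the tunnel mouth at crop (610,172), and everything else in place.

```bash
python3 -c "
from cell import job;print(job.finish_job())"
```

```text
the job is handed in; nothing more can be done
None
```

I pushed the block onto the hidden stop (force peaked at 7.7 N), laid the pusher back in its rest within 0.2 px of its starting image position, and handed in at 22 s; the other things in the final views looked undisturbed.

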